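# Stow the bench timer and latch its bracket

### The job

Put the bench timer away: take it from the slot of the grey sorter, lower it (do not drop it) into the aluminium bracket so that it stands fully down between the two cheeks with its display to the bracket's front, the side from which the latch's round grip sticks out, then swing the hinged steel latch over it until it lies home in its catch. The timer is delicate, so grip it gently, with no more than about 20 N; leave the other things on the bench standing where they are.

Things in the scene. Friction and masses are not known exactly. Their poses are not given: they have to be found in the camera images.
- timer: White bench timer, upright, 20 x 62 x 62 mm (x thick, y wide, z high), 0.05-0.1 kg; solid block x -8 to +10 mm, y -31 to +31, z 0 to 62. Origin: centre of underside; display looks to -x, z up. Starts in the sorter's front slot, where only its narrow sides (62 mm apart) are free to grip; in the bracket only its broad faces (18 mm apart) are. It stands by itself on the bench.
- timer_display (a point): Centre of the timer's display face, 8 mm in front (-x) of the timer's origin and 36 mm above it.
- sorter: Grey plastic sorter, fixed; origin: centre of underside. Base 72 x 60 x 6 mm; three upright panels (4 mm in x, 50 mm in y, tops z = 68 mm) at x = -28 (an open frame), 0, +28 mm. The timer stands between the first two with its origin at x = -15, y = 0, z = 6 mm, same axes, and sticks out 6 mm past the panels at both sides. A white tile (70 mm in y, top z = 66 mm) is fixed in the other slot.
- bracket: Aluminium bracket, fixed; sorter and bracket may change sides. Origin: centre of underside; front is -x. Base 76 x 108 x 10 mm. Cheeks at y = -38.5 and +38.5 mm (5 mm thick, 32 mm deep, tops z = 74 mm, 72 mm clear between); low lips at x = -15 and +15 mm (26 mm clear, tops z = 21 mm). Latch hinge on the +y cheek (to z = 88 mm), catch, a fork, on the -y cheek (to z = 86 mm).
- seat (a point): Centre of the bracket's seat, 10 mm above the bench, axes as the bracket. The seated timer has its origin 1 mm in front (x = -1 mm) of this point and the same axes.
- latch (a joint): Latch bar angle, rad: 0 = closed, level in the catch; grows as the free end swings up and over to +y; 1.57 upright, stop at 2.4. Hinge friction 0.07 N m (about 1 N at the grip): it stays where it is left. If it starts over the opening, first swing it clear (1.9 or more) to let timer and hand in. Bar 10 mm wide, 6 mm thick, 94 mm long; closed, its underside is 4 mm above a seated timer.
- latch_grip (a point): Middle of the latch's grip: steel rod, 10 mm diameter, sticking out 48 mm from the bar's free end to the bracket's -x, parallel to the hinge, with a 13 mm ball at its end. Can be pinched from above across the rod at any angle and turns within the fingers. 87 mm from the hinge axis; closed, it lies at x = -34, y = -48.5, z = 79 mm in the bracket's frame.
- latch_hinge (a point): Centre of the circle on which latch_grip swings: on the hinge axis (parallel to the bracket's x), at x = -34, y = 38.5, z = 79 mm in the bracket's frame.
- weighing: Bystander: glass weighing bottle with lid, 42 mm diameter, 62 mm high; origin at the centre of its underside.
- crucible: Bystander: white porcelain crucible with lid, 45 mm diameter, 50 mm high; origin at the centre of its underside.
- dish: Bystander: glass dish, 68 mm diameter, 14 mm high; origin at the centre of its underside.
- cap: Bystander: white shallow bottle cap, lying open side up, 71 mm diameter, 20 mm high; origin at the centre of its underside.
- dropper: Bystander: dropper bottle with a red rubber bulb, 42 mm diameter, 122 mm high; origin at the centre of its underside.
- tape: Bystander: roll of tape lying flat, 63 mm diameter, 18 mm high; origin at the centre of its underside.
Mind the look-alikes: they are no part of the job. What is shaped like the timer but orange or red is not meant. Leave any red look-alike of the bracket alone.

How it is judged:
By the outcome, as a careful person would: the job done as asked, in the order asked, and still so for the second after the job is handed in, with the robot touching nothing.
It also fails if it takes over 72 s, if anything falls off the work surface, if the arm or the gripper's body presses on something with over 40 N, if the wrist force passes 120 N, or if a joint passes its speed limit or range.

### The arm

A 6-joint arm with a two-finger parallel gripper is mounted at the origin on a cart in front of the work surface, level with it; the furniture and walls round the work are solid. World frame = base frame: x ahead of the robot, y to its left, z up, the work surface at z = 0. Lengths are in m, angles in rad, forces in N, time in s.
With the tool pointing down it reaches from about 0.35 to 0.975 m from the base axis. Payload 4.9 kg.
Tool frame: the origin (TCP) lies midway between the tips of the shut fingers; the grasp point (between the pads) lies 19 mm behind it; z points along the fingers, y is the line along which they close (so a half turn about z gives the same grasp; the last joint's range is limited). The gripper opens to 85 mm and grips with 20 to 120 N. Pads are 22 mm wide; open, the fingers measure 114 mm over their backs; the gripper's body (76 mm by 85 mm) begins 54 mm behind the grasp point. The pads swing forward as they close: fully open they stand 13 mm farther back than shut.
Start: joints at [-1.296, 0.053, 1.613, -0, 1.476, -0.119], TCP at [0.24, -0.577, 0.231] pointing down, gripper open.
Joint ranges: [-3.01, 3.01], [-1.01, 2.22], [0.06, 2.58], [-1.02, 4.17], [0.09, 2.62], [-3.14, 3.14]. Speed limits (rad/s): [2.57, 2.57, 3.14, 3.14, 3.14, 3.14].

### API

Orientations are given as a unit quaternion [w, x, y, z].
In Python, from plant import state, grab_frame, job_done, cut_out, place_of gives the robot as it stands.
- The arm moves only by the tool jog_arm, never from a script. Its argument "motion" is text: rows parted by semicolons, each of 7 numbers parted by spaces: the opening in per cent of the stroke, from 0 (shut) to 100 (fully open), then the shift along the tool's x, y, z as a fraction of full scale, then the turn, a rotation vector about the tool's x, y, z as a fraction of full scale. A call has exactly 5 rows; each row is the pose to reach, as a shift and turn from the pose commanded when the call began, along the tool's axes at that moment; what a row does not reach only later rows make up. Full scale, the value 1, is 50 cm for a shift and 1.5 rad for a turn. A row lasts 1/8 s, in which the tool goes at most 62.5 mm and 10.7 degrees, less where a joint would pass 70% of its speed; a pose out of reach is approached as far as the arm can. A call with a number of a shift or a turn outside -1 to 1 is refused whole. A call with a gripper value outside its range is refused whole. The fingers move at their own pace and stop on an object; the grip force is fixed at half the most. Time passes only in rows, so rows that repeat a pose let the fingers close, or fill a call up. It gives the time, the measured TCP pose, the force, the opening and the grip force at its end, in the units of the state.
- state(): the state, without advancing time (a new reading comes with each control period).
- grab_frame(name): name is "scene" or "top" or "wrist"; returns a dict with "color" (420x560x3 uint8, red, green, blue), "range_z" (420x560 float32, m along the optical axis (not along the pixel's ray), 0 where there is no reading), "intrinsics" (3x3 intrinsics, pixels), "k1" (the pictures are not rectified: a ray, as slopes to the right and down, at radius r is drawn at 1 + k1 r^2 times it, then the intrinsics apply), "world_from_camera" (4x4, takes a point from camera to world coordinates). Camera axes: x right, y up, looking along -z (the intrinsics and any distortion apply to the point x, -y, -z); pixel columns grow to the right and rows downward; lengths in m; the calibration is good to about 2 mm. A picture is of the moment at which its call begins.
- job_done(): hands the job in; it is judged then, once.
Trained networks look in the newest picture that a camera, given by its name, has taken for a name from the list of things; names that differ only in an ending like _2 or _b are one class to them, and where a whole thing is asked for, a point or a joint stands for the part that bears it (a point fixed in the world has none). Each returns a list of dicts, best first, with "p" (0 to 1); they miss things now and then, are a little off and sometimes report something else, mostly with a low value. They report only what shows in the picture. A call takes as long as a camera call. They do not tell look-alikes from the thing itself.
- cut_out(camera, thing): "pixels" (420x560 bool, what is visible of it).
- place_of(camera, thing): "at" ([x, y, z] in m, in world coordinates, good to about 4 mm: a listed point, or the origin of a listed thing).
The state is a dict: "time": time; "joint_pos": joint angles; "joint_vel": joint speeds; "joint_efforts": joint torques, N m; "tool_pos": TCP position; "tool_rot": TCP orientation; "contact_force": force on the tool from outside, world axes, zero at the start; "ft_torque": the same for the moment, N m; "gripper_width": opening from 0.0 (shut) to 1.0 (fully open); "grasp_force": force on a finger pad.
Only numpy, scipy, OpenCV 4.12 (cv2) and the standard library are available. Lean on these libraries where they do the work, as an engineer would, in place of code of your own. Each camera call takes 0.05 s, during which the arm holds its last target. There are 200 camera calls.

## Working session

There is one attempt and no reset: what is moved stays moved. The work goes in short steps, Python scripts to look and compute and a tool call to move; the robot and the scene stay as the last step left them, time stands still between calls to the robot, and variables do not carry over. Pictures are saved under pics/ and viewed, at most 10 in all, crops included, and the job is handed in when it is done.

Besides the shell and the picture viewer there is one more tool, called after ">>>" as name(argument=value, ...) on one line, values as JSON. jog_arm: Moves the arm, as the interface text tells. Shift numbers are shares of 50 cm and turn numbers shares of 1.5 rad, none past 1 either way. Its arguments: {"type":"object","properties":{"motion":{"type":"string"}},"required":["motion"]}

```bash
mkdir -p pics; ls
python3 - <<'E'
from plant import *
import cv2,numpy as np
s=state();print({k:np.round(v,3).tolist() for k,v in s.items()})
for c in ["scene","top"]:
    f=grab_frame(c);cv2.imwrite(f"pics/{c}0.png",f["color"][:,:,::-1])
    print(c,f["intrinsics"].tolist(),f["k1"],np.round(f["world_from_camera"],3).tolist())
    for t in ["timer","timer_display","sorter","bracket","seat","latch_grip","latch_hinge","weighing","crucible","dish","cap","dropper","tape"]:
        print(t,[(round(float(d["p"]),2),np.round(d["at"],3).tolist()) for d in place_of(c,t)][:4])
E
```

```text
pics
{'time': 0.0, 'joint_pos': [-1.296, 0.053, 1.614, 0.0, 1.476, -0.119], 'joint_vel': [-0.001, -0.0, 0.001, 0.0, -0.0, 0.001], 'joint_efforts': [0.002, -39.368, -37.017, -0.0, 0.007, -0.0], 'tool_pos': [0.24, -0.577, 0.23], 'tool_rot': [-0.001, 0.981, 0.196, -0.0], 'contact_force': [-0.388, 0.106, 0.158], 'ft_torque': [0.04, 0.006, 0.017], 'grasp_force': 0.0, 'gripper_width': 0.999}
scene [[493.08432199569245, 0.0, 279.46139465482395], [0.0, 493.08432199569245, 214.30616557859764], [0.0, 0.0, 1.0]] -0.06114767933160529 [[-0.727, 0.435, -0.531, -0.21], [-0.687, -0.45, 0.571, 0.718], [0.01, 0.78, 0.626, 0.949], [0.0, 0.0, 0.0, 1.0]]
timer [(0.9, [0.365, 0.256, -0.001]), (0.82, [0.458, 0.267, 0.003]), (0.61, [0.582, 0.272, 0.0])]
timer_display [(0.74, [0.575, 0.281, 0.037]), (0.66, [0.362, 0.266, 0.042]), (0.56, [0.449, 0.277, 0.042]), (0.41, [0.416, -0.072, 0.0])]
sorter [(0.76, [0.47, 0.269, -0.001])]
bracket [(0.84, [0.487, -0.216, 0.001])]
seat [(0.95, [0.482, -0.217, 0.01])]
latch_grip [(0.45, [0.439, -0.128, 0.144])]
latch_hinge [(0.77, [0.444, -0.181, 0.083]), (0.38, [0.456, 0
[... 510 characters left out ...]
, [0.36, 0.261, 0.002]), (0.49, [0.576, 0.273, -0.001]), (0.48, [0.454, 0.269, 0.006])]
timer_display [(0.85, [0.365, 0.268, 0.037]), (0.68, [0.575, 0.28, 0.036])]
sorter [(0.91, [0.47, 0.266, 0.001])]
bracket [(0.61, [0.479, -0.223, 0.002]), (0.58, [0.488, -0.412, -0.0])]
seat [(0.91, [0.481, -0.22, 0.014])]
latch_grip [(0.63, [0.448, -0.453, 0.079]), (0.54, [0.441, -0.129, 0.141])]
latch_hinge [(0.85, [0.454, -0.369, 0.077]), (0.67, [0.446, -0.185, 0.079])]
weighing [(0.74, [0.535, 0.082, 0.002])]
crucible [(0.52, [0.413, -0.071, -0.0])]
dish [(0.59, [0.535, -0.085, -0.004])]
cap [(0.65, [0.412, 0.071, -0.001])]
dropper [(0.7, [0.651, -0.054, -0.001])]
tape [(0.65, [0.686, -0.199, 0.003])]
```

View pics/scene0.png

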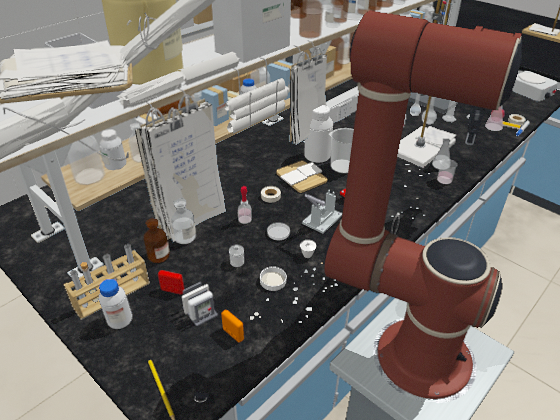

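View pics/top0.png

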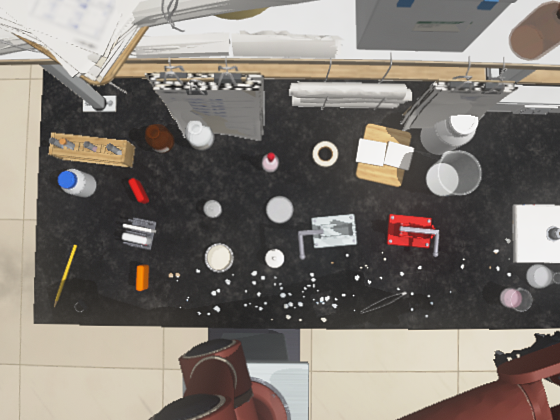

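Scene view: white timer in the grey sorter near (200,305), orange look-alike (232,325), red look-alike (170,280), bracket with open latch (320,215). Top view: sorter (139,233), true bracket (333,232) with grip at (303,245), red bracket (411,232).

```bash
cat > h.py <<'E'
from plant import *
import cv2,numpy as np
from scipy.spatial.transform import Rotation as R
def cloud(f):
    """world xyz for each pixel (HxWx3), nan where no depth"""
    z=f["range_z"];h,w=z.shape;v,u=np.mgrid[:h,:w].astype(float)
    pts=np.stack([u,v],-1).reshape(-1,1,2)
    n=cv2.undistortPoints(pts,f["intrinsics"],np.array([f["k1"],0,0,0,0.]),None,None).reshape(h,w,2) if True else 0
    p=np.stack([n[...,0]*z,-n[...,1]*z,-z],-1);T=f["world_from_camera"]
    p=p@T[:3,:3].T+T[:3,3];p[z<=0]=np.nan
    return p
def pose():
    s=state();q=s["tool_rot"];return np.array(s["tool_pos"]),R.from_quat([q[1],q[2],q[3],q[0]])
def to(p,yaw):
    """jog numbers to reach TCP p, pointing down, tool y axis at world angle yaw (mod pi)"""
    p0,R0=pose()
    best=None
    for a in (yaw,yaw+np.pi):
        y=np.array([np.cos(a),np.sin(a),0]);z=np.array([0,0,-1.]);Rt=R.from_matrix(np.stack([np.cross(y,z),y,z],1))
        r=(R0.inv()*Rt).as_rotvec()
        if best is None or np.linalg.norm(r)<np.linalg.norm(best): best=r
    return np.round(R0.inv().apply(np.array(p)-p0)/.5,4),np.round(best/1.5,4)
E
python3 - <<'E'
from h import *
f=grab_frame("top");P=cloud(f)
def rect(m,name):
    q=P[m][:,:2].astype(np.float32)
    if len(q)<4: print(name,len(q));return
    r=cv2.minAreaRect(q*1000);print(name,len(q),np.round(r[0],1),np.round(r[1],1),round(r[2],1))
x,y,z=P[...,0],P[...,1],P[...,2]
C=f["color"].astype(int)
reg=(abs(x-.47)<.07)&(abs(y-.267)<.07)&(C[...,0]<C[...,2]+60)
rect(reg&(z>.05),"sorter top");rect(reg&(z>.015),"sorter>15")
reg=(abs(x-.482)<.06)&(abs(y+.218)<.075)
rect(reg&(z>.004)&(z<.03),"bracket low");rect(reg&(z>.06),"bracket high")
g=(abs(x-.44)<.06)&(abs(y+.13)<.04)&(z>.11);print(np.round(P[g],3)[::4])
p,r=pose();f=grab_frame("wrist");T=f["world_from_camera"]
print("cam in tool",np.round(r.inv().apply(T[:3,3]-p),3),np.round(r.inv().as_matrix()@T[:3,:3],2).tolist(),f["intrinsics"][0,0])
print("yaw tool y",np.round(r.as_matrix()[:,1],3), to([.38,.25,.3],np.pi/2-.2))
E
```

```text
sorter top 394 [473.6 265.7] [71.  60.3] 80.3
sorter>15 476 [473.6 265.8] [71.  60.5] 79.5
bracket low 1311 [ 482.4 -217.1] [148.1 117.3] 89.3
bracket high 141 [ 483.8 -203.1] [ 29.3 117.6] 5.9
[[ 0.482 -0.13   0.142]
 [ 0.482 -0.14   0.132]
 [ 0.482 -0.15   0.123]
 [ 0.483 -0.16   0.11 ]
 [ 0.479 -0.13   0.145]
 [ 0.48  -0.14   0.133]
 [ 0.48  -0.15   0.124]
 [ 0.48  -0.16   0.111]
 [ 0.477 -0.13   0.145]
 [ 0.477 -0.14   0.131]
 [ 0.478 -0.15   0.125]
 [ 0.474 -0.123  0.15 ]
 [ 0.475 -0.133  0.145]
 [ 0.475 -0.143  0.132]
 [ 0.475 -0.153  0.12 ]
 [ 0.472 -0.123  0.149]
 [ 0.472 -0.133  0.145]
 [ 0.473 -0.142  0.133]
 [ 0.47  -0.13   0.148]
 [ 0.468 -0.13   0.151]
 [ 0.466 -0.13   0.148]
 [ 0.463 -0.13   0.146]
 [ 0.461 -0.13   0.152]
 [ 0.459 -0.13   0.153]
 [ 0.457 -0.128  0.148]
 [ 0.454 -0.126  0.152]
 [ 0.452 -0.124  0.148]
 [ 0.452 -0.133  0.145]
 [ 0.45  -0.132  0.151]
 [ 0.448 -0.132  0.151]
 [ 0.445 -0.132  0.151]
 [ 0.443 -0.133  0.147]
 [ 0.441 -0.133  0.15 ]
 [ 0.439 -0.133  0.15 ]
 [ 0.436 -0.133  0.149]
 [ 0.434 -0.13   0.147]
 [ 0.432 -0.128  0.152]
 [ 0.43  -0.126  0.15 ]
 [ 0.43  -0.135  0.147]
 [ 0.427 -0.133  0.149]
 [ 0.425 -0.13   0.149]
 [ 0.423 -0.126  0.148]
 [ 0.423 -0.135  0.153]
 [ 0.421 -0.13   0.153]
 [ 0.418 -0.13   0.151]]
cam in tool [ 0.08  -0.    -0.143] [[-0.0, 0.95, 0.31], [1.0, -0.0, 0.0], [0.0, 0.31, -0.95]] 366.05429761693233
yaw tool y [ 0.384 -0.923  0.   ] (array([ 0.8937, -1.4201, -0.1373]), array([-0.    ,  0.    ,  0.3959]))
```

```bash
python3 -c "
from h import *
print(to([.46,-.22,.25],np.deg2rad(-90)))"
```

```text
(array([ 0.6808, -0.4906, -0.0374]), array([-0.    ,  0.    ,  0.2626]))
```

>>> jog_arm(motion="100 0.12 -0.09 -0.037 0 0 0.05; 100 0.24 -0.18 -0.037 0 0 0.1; 100 0.36 -0.26 -0.037 0 0 0.15; 100 0.46 -0.34 -0.037 0 0 0.2; 100 0.56 -0.42 -0.037 0 0 0.262")

```text
time: 2.12
tool_pos: [0.3992, -0.3084, 0.25]
tool_rot: [0.0, 1.0, -0.001, 0.0]
contact_force: [0.4, 0.2, 0.3]
gripper_width: 0.998
grasp_force: 0.0
```

```bash
python3 -c "
from h import *
print(to([.46,-.22,.25],np.deg2rad(-90)))"
```

```text
(array([ 1.211e-01, -1.772e-01,  1.000e-04]), array([ 0.0004, -0.0005, -0.0017]))
```

>>> jog_arm(motion="100 0.06 -0.09 0 0 0 0; 100 0.12 -0.177 0 0 0 0; 100 0.12 -0.177 0 0 0 0; 100 0.12 -0.177 0 0 0 0; 100 0.12 -0.177 0 0 0 0")

```text
time: 2.75
tool_pos: [0.4578, -0.2227, 0.2497]
tool_rot: [0.0, 1.0, -0.001, -0.0]
contact_force: [1.1, 0.2, 0.0]
gripper_width: 1.004
grasp_force: 0.0
```

Run:
```python
from h import *
f=grab_frame("wrist");cv2.imwrite("pics/w1.png",f["color"][:,:,::-1]);P=cloud(f)
np.save("w1.npy",P)
for t in ["bracket","seat","latch_grip","latch_hinge"]: print(t,[(round(float(d["p"]),2),np.round(d["at"],4).tolist()) for d in place_of("wrist",t)][:2])
x,y,z=P[...,0],P[...,1],P[...,2]
def rect(m,name):
    q=P[m][:,:2].astype(np.float32)
    r=cv2.minAreaRect(q*1000);print(name,len(q),np.round(r[0],1),np.round(r[1],1),round(r[2],1), np.round(q.mean(0),4))
reg=(abs(x-.482)<.07)&(abs(y+.218)<.08)
for a,b in [(.007,.013),(.018,.024),(.070,.078),(.082,.09),(.13,.16)]: rect(reg&(z>a)&(z<b),(a,b))
```

```text
bracket [(0.65, [0.4842, -0.4089, -0.001]), (0.59, [0.4838, -0.2216, -0.0014])]
seat [(0.74, [0.4841, -0.2226, 0.0121]), (0.73, [0.4871, -0.4092, 0.0096])]
latch_grip [(0.89, [0.4433, -0.4553, 0.0808]), (0.78, [0.4453, -0.1339, 0.1435])]
latch_hinge [(0.86, [0.4588, -0.3705, 0.079])]
(0.007, 0.013) 5973 [ 483.1 -220.4] [ 76.2 108.1] 5.9 [ 0.4864 -0.2217]
(0.018, 0.024) 543 [ 483.2 -220.7] [34.2 78.9] 5.9 [ 0.4838 -0.2198]
(0.07, 0.078) 245 [ 483.3 -219.9] [32.1 83.1] 5.8 [ 0.4869 -0.2358]
(0.082, 0.09) 283 [ 482.4 -216.7] [22.7 90.6] 5.2 [ 0.4816 -0.1993]
(0.13, 0.16) 141 [ 450.3 -140.6] [ 6.2 60.5] 88.8 [ 0.4734 -0.1405]
```

View pics/w1.png

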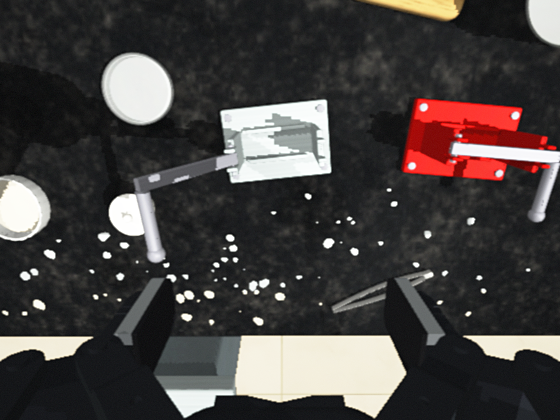

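Wrist view: the bracket is clear (275,140) with its latch bar swung open to the left, grip ball at (155,255); fit gives centre (0.4832,-0.2205), yaw +5.9°, and the hand can get in. Next the sorter.

>>> jog_arm(motion="100 -0.01 -0.125 0 0 0 0.02; 100 -0.01 -0.25 0 0 0 0.04; 100 -0.01 -0.375 0 0 0 0.06; 100 -0.01 -0.5 0 0 0 0.08; 100 -0.01 -0.625 0 0 0 0.116")

```text
time: 3.62
tool_pos: [0.4529, 0.0923, 0.2501]
tool_rot: [-0.0, 0.996, -0.088, 0.001]
contact_force: [1.6, -0.4, 0.5]
gripper_width: 1.002
grasp_force: 0.0
```

```bash
python3 -c "
from h import *
print(to([.445,.262,.25],np.deg2rad(-100)))"
```

```text
(array([-7.500e-02, -3.314e-01,  1.000e-04]), array([-0.0001, -0.0008, -0.0008]))
```

>>> jog_arm(motion="100 -0.03 -0.12 0 0 0 0; 100 -0.06 -0.24 0 0 0 0; 100 -0.075 -0.33 0 0 0 0; 100 -0.075 -0.33 0 0 0 0; 100 -0.075 -0.33 0 0 0 0")

```text
time: 4.25
tool_pos: [0.4447, 0.2592, 0.2496]
tool_rot: [0.0, 0.996, -0.087, -0.0]
contact_force: [-0.2, -1.3, 0.2]
gripper_width: 1.002
grasp_force: 0.0
```

Run:
```python
from h import *
f=grab_frame("wrist");cv2.imwrite("pics/w2.png",f["color"][:,:,::-1]);P=cloud(f)
for t in ["timer","sorter"]: print(t,[(round(float(d["p"]),2),np.round(d["at"],4).tolist()) for d in place_of("wrist",t)][:3])
x,y,z=P[...,0],P[...,1],P[...,2]
def rect(m,name):
    q=P[m][:,:2].astype(np.float32)
    r=cv2.minAreaRect(q*1000);print(name,len(q),np.round(r[0],1),np.round(r[1],1),round(r[2],1), np.round(q.mean(0),4))
reg=(abs(x-.475)<.055)&(abs(y-.267)<.06)
for a,b in [(.003,.009),(.03,.073),(.06,.073)]: rect(reg&(z>a)&(z<b),(a,b))
# profile of top heights in sorter frame
a=np.deg2rad(-10);c=np.array([.4736,.2658]);d=P[reg&(z>.055)];q=(d[:,:2]-c)@np.array([[np.cos(a),-np.sin(a)],[np.sin(a),np.cos(a)]])
for lo in range(-44,44,3):
    m=(q[:,0]*1e3>=lo)&(q[:,0]*1e3<lo+3)
    if m.sum()>3: print(lo,m.sum(),np.round(1e3*np.array([np.median(d[m,2]),q[m,1].min(),q[m,1].max()]),1))
```

```text
timer [(0.95, [0.4588, 0.2715, 0.004]), (0.8, [0.5765, 0.2742, -0.0024]), (0.55, [0.3635, 0.2572, 0.0006])]
sorter [(0.65, [0.4729, 0.2711, 0.0017])]
(0.003, 0.009) 757 [485.9 265.5] [63.4 43.5] 77.0 [0.4953 0.262 ]
(0.03, 0.073) 3698 [471.2 267.5] [69.5 60.3] 79.5 [0.4712 0.2676]
(0.06, 0.073) 2846 [471.2 267.7] [69.1 60.3] 79.5 [0.4688 0.2684]
-41 146 [280.8 -55.2  31.3]
-38 441 [281.6 -64.9  41. ]
-35 748 [289.6 -65.7  48.8]
-32 1301 [294.3 -65.1  55.4]
-29 1425 [300.  -64.6  55.2]
-26 1401 [299.5 -64.1  53. ]
-23 2899 [300.7 -62.6  54.4]
-20 6311 [322.5 -62.8  57.9]
-17 7530 [314.7 -62.6  59.3]
-14 4437 [329.3 -62.   57.4]
-11 2668 [330.3 -52.6  32.4]
-8 158 [ 61.4 -22.8  30.7]
-5 159 [ 67.8 -23.8  25.5]
-2 192 [ 66.  -23.4  25.7]
4 19 [ 64.9 -32.2  35.4]
7 285 [ 65.9 -33.2  35.9]
10 261 [ 66.  -33.5  35.9]
13 149 [ 63.  -32.2  35. ]
22 114 [ 67.8 -24.   25.5]
25 225 [ 67.3 -24.   25.6]
```

View pics/w2.png

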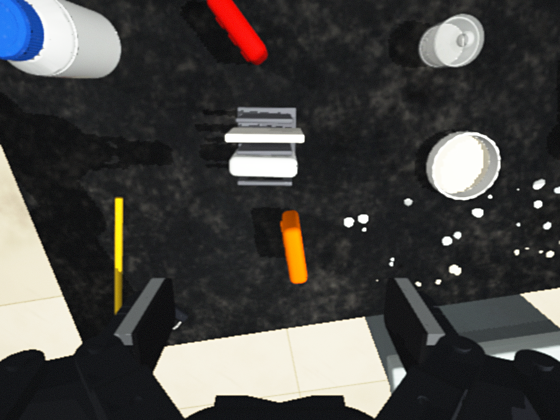

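Wrist view: white timer at (264,166) in the front slot, tile behind at (264,135), orange look-alike (294,245), red (240,30). Fit: sorter (0.4712,0.2676), yaw −10.5°.

```bash
python3 -c "
from h import *
print(to([.4572,.2701,.021],np.deg2rad(-100.5)))"
```

```text
(array([ 0.02  , -0.0272,  0.4576]), array([ 0.0001, -0.0001,  0.0054]))
```

>>> jog_arm(motion="100 0.02 -0.027 0.1 0 0 0.005; 100 0.02 -0.027 0.2 0 0 0.005; 100 0.02 -0.027 0.28 0 0 0.005; 100 0.02 -0.027 0.3 0 0 0.005; 100 0.02 -0.027 0.3 0 0 0.005")

```text
time: 5.03
tool_pos: [0.4572, 0.2707, 0.1002]
tool_rot: [-0.0, 0.996, -0.091, 0.0]
contact_force: [-0.6, -0.2, 0.2]
gripper_width: 0.998
grasp_force: 0.0
```

```bash
python3 -c "
from h import *
print(to([.4572,.2701,.021],np.deg2rad(-100.5)))"
```

```text
(array([0.0002, 0.0012, 0.1584]), array([-0.   , -0.   ,  0.001]))
```

>>> jog_arm(motion="100 0 0.001 0.06 0 0 0; 100 0 0.001 0.12 0 0 0; 100 0 0.001 0.158 0 0 0; 90 0 0.001 0.158 0 0 0; 80 0 0.001 0.158 0 0 0")

```text
time: 5.65
tool_pos: [0.458, 0.2713, 0.0224]
tool_rot: [-0.001, 0.996, -0.09, 0.001]
contact_force: [0.7, -0.4, 0.4]
gripper_width: 0.8
grasp_force: 0.0
```

>>> jog_arm(motion="77 0 0 0 0 0 0; 76 0 0 0 0 0 0; 75 0 0 0 0 0 0; 74 0 0 0 0 0 0; 74 0 0 0 0 0 0")

```text
time: 6.28
tool_pos: [0.4568, 0.2708, 0.0208]
tool_rot: [-0.0, 0.996, -0.09, 0.0]
contact_force: [0.7, 0.1, 0.1]
gripper_width: 0.743
grasp_force: 0.3
```

>>> jog_arm(motion="73 0 0 0 0 0 0; 73 0 0 0 0 0 0; 72.5 0 0 0 0 0 0; 72 0 0 0 0 0 0; 72 0 0 0 0 0 0")

```text
time: 6.9
tool_pos: [0.4568, 0.2707, 0.0208]
tool_rot: [0.0, 0.996, -0.09, 0.0]
contact_force: [-0.3, -0.0, 1.0]
gripper_width: 0.726
grasp_force: 19.1
```

>>> jog_arm(motion="72.3 0 0 0 0 0 0; 72.3 0 0 -0.02 0 0 0; 72.3 0 0 -0.06 0 0 0; 72.3 0 0 -0.12 0 0 0; 72.3 0 0 -0.2 0 0 0")

```text
time: 7.52
tool_pos: [0.4557, 0.2702, 0.1208]
tool_rot: [0.001, 0.996, -0.09, -0.001]
contact_force: [0.4, 0.5, -0.7]
gripper_width: 0.723
grasp_force: 19.0
```

```bash
python3 -c "
from h import *
print(to([.46,0.0,.155],np.deg2rad(-84)), state()['grasp_force'])"
```

```text
(array([ 0.1055,  0.5302, -0.0677]), array([ 0.0009,  0.0016, -0.1903])) 18.969402015209198
```

>>> jog_arm(motion="72.3 0.01 0.1 -0.03 0 0 -0.03; 72.3 0.03 0.22 -0.03 0 0 -0.07; 72.3 0.06 0.34 -0.03 0 0 -0.11; 72.3 0.08 0.44 -0.03 0 0 -0.15; 72.3 0.105 0.53 -0.03 0 0 -0.19")

```text
time: 8.15
tool_pos: [0.4603, -0.0012, 0.1362]
tool_rot: [0.0, 0.999, 0.053, 0.0]
contact_force: [0.5, 0.7, -1.7]
gripper_width: 0.723
grasp_force: 19.0
```

>>> jog_arm(motion="72.3 0 0 0 0 0 0; 72.3 0 0 0 0 0 0; 72.3 0 0 0.06 0 0 0; 72.3 0 0 0.12 0 0 0; 72.3 0 0 0.17 0 0 0")

```text
time: 8.78
tool_pos: [0.4602, 0.0022, 0.0496]
tool_rot: [-0.0, 0.999, 0.053, -0.0]
contact_force: [0.9, 0.5, -0.9]
gripper_width: 0.724
grasp_force: 19.0
```

Run:
```python
from h import *
print(to([.46,0.0,.0155],np.deg2rad(-84.1)), state()['grasp_force'])
f=grab_frame("scene");c=f["color"][:,:,::-1]
cv2.imwrite("pics/s2.png",cv2.resize(c[180:330,180:380],None,fx=3,fy=3))
```

```text
(array([-0.0009,  0.0044,  0.0682]), array([-0.0003,  0.0005,  0.0024])) 18.992221355438232
```

View pics/s2.png

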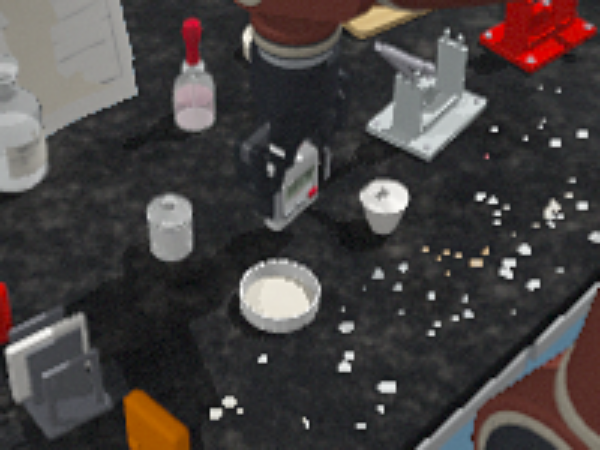

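The timer hangs in the fingers (crop 300,185) with its display to the robot, bench below it clear; the sorter slot is empty.

>>> jog_arm(motion="72.3 0 0.004 0.03 0 0 0; 72.3 0 0.004 0.055 0 0 0; 72.3 0 0.004 0.063 0 0 0; 72.3 0 0.004 0.067 0 0 0; 72.3 0 0.004 0.067 0 0 0")

```text
time: 9.45
tool_pos: [0.4613, -0.0015, 0.0176]
tool_rot: [0.0, 0.999, 0.052, 0.0]
contact_force: [-0.8, -0.1, -1.4]
gripper_width: 0.722
grasp_force: 18.9
```

>>> jog_arm(motion="72.3 0 0 0.002 0 0 0; 72.3 0 0 0.002 0 0 0; 74 0 0 0.002 0 0 0; 76 0 0 0.002 0 0 0; 82 0 0 0.002 0 0 0")

```text
time: 10.07
tool_pos: [0.4611, -0.0014, 0.0164]
tool_rot: [0.0, 0.999, 0.052, 0.0]
contact_force: [-0.4, -0.5, -0.1]
gripper_width: 0.82
grasp_force: 0.0
```

>>> jog_arm(motion="100 0 0 0 0 0 0; 100 0 0 0 0 0 0; 100 0 0 -0.08 0 0 0; 100 0 0 -0.2 0 0 0; 100 0 0 -0.32 0 0 0")

```text
time: 10.7
tool_pos: [0.4604, -0.0013, 0.1776]
tool_rot: [-0.0, 0.999, 0.052, -0.0]
contact_force: [0.9, -0.6, -0.5]
gripper_width: 0.998
grasp_force: 0.0
```

Run:
```python
from h import *
print(pose()[0])
f=grab_frame("wrist");cv2.imwrite("pics/w3.png",f["color"][:,:,::-1]);P=cloud(f)
print([(round(float(d["p"]),2),np.round(d["at"],4).tolist()) for d in place_of("wrist","timer")][:3])
x,y,z=P[...,0],P[...,1],P[...,2]
m=(abs(x-.46)<.06)&(abs(y)<.06)&(z>.05)&(z<.075)
r=cv2.minAreaRect(P[m][:,:2].astype(np.float32)*1000);print(m.sum(),r,np.median(z[m]))
```

```text
[ 0.46044664 -0.00128599  0.17762103]
[(0.77, [0.4623, -0.0016, -0.0016]), (0.69, [0.4832, -0.2222, -0.0001])]
2001 ((462.9222106933594, -1.714498519897461), (18.202978134155273, 61.52299499511719), 4.958767414093018) 0.061341415127903975
```

>>> jog_arm(motion="100 0 0 0 0 0 0.12; 100 0 0 0 0 0 0.24; 100 0 0 0 0 0 0.36; 100 0 0 0 0 0 0.48; 100 0 0 0 0 0 0.6")

```text
time: 11.42
tool_pos: [0.4607, -0.0013, 0.1756]
tool_rot: [0.0, 0.921, -0.39, -0.0]
contact_force: [-0.7, -0.4, -0.7]
gripper_width: 1.004
grasp_force: 0.0
```

>>> jog_arm(motion="90 0 0 0 0 0 0.12; 80 0 0 0 0 0 0.24; 70 0 0 0 0 0 0.36; 60 0 0 0 0 0 0.46; 60 0 0 0 0 0 0.46")

```text
time: 12.05
tool_pos: [0.4608, -0.0013, 0.1757]
tool_rot: [0.0, 0.737, -0.676, -0.0]
contact_force: [-0.7, -0.2, -0.6]
gripper_width: 0.598
grasp_force: 0.0
```

Run:
```python
from h import *
print(pose()[0],state()['joint_pos'])
print(to([.4629,-.0017,.030],np.deg2rad(-175)))
f=grab_frame("wrist");P=cloud(f)
x,y,z=P[...,0],P[...,1],P[...,2]
m=(abs(x-.46)<.06)&(abs(y)<.06)&(z>.05)&(z<.075)
r=cv2.minAreaRect(P[m][:,:2].astype(np.float32)*1000);print(m.sum(),r,np.median(z[m]))
```

```text
[ 0.46075877 -0.00132236  0.17571041] [-1.64606713e-01 -3.17605826e-01  2.04196406e+00 -9.18611177e-06
  1.41786324e+00  2.89012651e+00]
(array([ 0.0012, -0.0044,  0.2914]), array([ 0.0004,  0.0001, -0.0003]))
1873 ((462.171142578125, -1.7579231262207031), (17.889026641845703, 61.39430236816406), 6.288810729980469) 0.06142971730891278
```

>>> jog_arm(motion="60 0.001 -0.0035 0.1 0 0 -0.005; 60 0.001 -0.0035 0.2 0 0 -0.005; 60 0.001 -0.0035 0.27 0 0 -0.005; 50 0.001 -0.0035 0.291 0 0 -0.005; 40 0.001 -0.0035 0.291 0 0 -0.005")

```text
time: 12.72
tool_pos: [0.4628, -0.0017, 0.0308]
tool_rot: [0.0, 0.739, -0.673, -0.0]
contact_force: [-0.0, -0.5, 0.4]
gripper_width: 0.403
grasp_force: 0.0
```

>>> jog_arm(motion="32 0 0 0 0 0 0; 27 0 0 0 0 0 0; 25 0 0 0 0 0 0; 24 0 0 0 0 0 0; 23 0 0 0 0 0 0")

```text
time: 13.35
tool_pos: [0.4628, -0.0017, 0.0308]
tool_rot: [-0.0, 0.739, -0.674, 0.0]
contact_force: [-0.2, 0.5, -0.6]
gripper_width: 0.23
grasp_force: 0.0
```

>>> jog_arm(motion="22.5 0 0 0 0 0 0; 22 0 0 0 0 0 0; 21.5 0 0 0 0 0 0; 21.2 0 0 0 0 0 0; 21.2 0 0 0 0 0 0")

```text
time: 13.98
tool_pos: [0.4628, -0.0017, 0.0307]
tool_rot: [-0.0, 0.739, -0.674, 0.0]
contact_force: [0.3, -0.6, -0.8]
gripper_width: 0.215
grasp_force: 0.5
```

>>> jog_arm(motion="21 0 0 0 0 0 0; 20.8 0 0 0 0 0 0; 20.6 0 0 0 0 0 0; 20.6 0 0 0 0 0 0; 20.6 0 0 0 0 0 0")

```text
time: 14.6
tool_pos: [0.4627, -0.0017, 0.0307]
tool_rot: [0.0, 0.739, -0.674, -0.0]
contact_force: [0.5, 0.4, -0.1]
gripper_width: 0.21
grasp_force: 11.6
```

>>> jog_arm(motion="20.4 0 0 0 0 0 0; 20.4 0 0 -0.08 0 0 0; 20.4 0 0 -0.2 0 0 0; 20.4 0 0 -0.32 0 0 0; 20.4 0 0 -0.44 0 0 0")

```text
time: 15.22
tool_pos: [0.4621, -0.0016, 0.2522]
tool_rot: [0.0, 0.739, -0.674, -0.0]
contact_force: [1.2, -0.3, -0.8]
gripper_width: 0.206
grasp_force: 16.5
```

Run:
```python
from h import *
print(pose()[0])
print(to([.4832,-.2205,.25],np.deg2rad(-174.1)))
```

```text
[ 0.4621211  -0.00157136  0.25217799]
(array([ 0.4399, -0.0015,  0.0043]), array([ 0.0004,  0.0001, -0.0069]))
```

>>> jog_arm(motion="20.4 0.1 0 0 0 0 0; 20.4 0.21 0 0 0 0 -0.003; 20.4 0.32 -0.001 0 0 0 -0.006; 20.4 0.41 -0.001 0 0 0 -0.007; 20.4 0.44 -0.001 0 0 0 -0.007")

```text
time: 15.85
tool_pos: [0.4831, -0.2227, 0.2499]
tool_rot: [0.0, 0.742, -0.671, -0.001]
contact_force: [0.8, 0.1, -1.0]
gripper_width: 0.208
grasp_force: 16.5
```

Run:
```python
from h import *
print(to([.4832,-.2205,.12],np.deg2rad(-174.1)), pose()[0],state()['grasp_force'])
f=grab_frame("wrist");cv2.imwrite("pics/w4.png",f["color"][:,:,::-1]);P=cloud(f)
x,y,z=P[...,0],P[...,1],P[...,2]
reg=(abs(x-.482)<.07)&(abs(y+.218)<.08)
def rect(m,name):
    q=P[m][:,:2].astype(np.float32)
    if len(q)>5: r=cv2.minAreaRect(q*1000);print(name,len(q),np.round(r[0],1),np.round(r[1],1),round(r[2],1))
for a,b in [(.007,.013),(.018,.024),(.070,.078),(.082,.09)]: rect(reg&(z>a)&(z<b),(a,b))
p,r=pose();q=r.inv().apply(P.reshape(-1,3)-p).reshape(P.shape)
# held timer points, tool frame
m=(abs(q[...,1])<.02)&(abs(q[...,0])<.04)&(q[...,2]>-.045)&(q[...,2]<.04);print(m.sum(),np.nanpercentile(q[m],[1,50,99],axis=0).round(4).tolist())
```

```text
(array([-0.004 , -0.001 ,  0.2599]), array([ 0.0009,  0.0006, -0.0018])) [ 0.48308687 -0.2226675   0.24994306] 16.54116690158844
(0.007, 0.013) 5421 [ 482.8 -220.5] [ 76.1 106.4] 5.8
(0.018, 0.024) 446 [ 483.5 -225.9] [33.8 70.6] 6.1
(0.07, 0.078) 183 [ 487.3 -259.1] [31.3  5.9] 5.8
(0.082, 0.09) 57 [ 487.2 -258.8] [18.4  6.4] 5.8
12341 [[-0.0269, -0.019, -0.0442], [0.0104, 0.001, -0.0303], [0.0303, 0.0189, 0.02]]
```

View pics/w4.png

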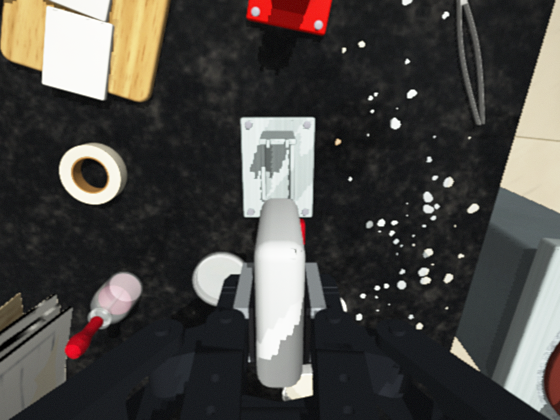

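Wrist view: timer held square (278,300), red button/display to the right (−x, bracket front); bracket at (278,167) straight ahead with the slot free.

>>> jog_arm(motion="20.4 -0.004 0 0.08 0 0 0; 20.4 -0.004 0 0.16 0 0 0; 20.4 -0.004 0 0.22 0 0 0; 20.4 -0.004 0 0.235 0 0 0; 20.4 -0.004 0 0.235 0 0 0")

```text
time: 16.52
tool_pos: [0.4835, -0.218, 0.1335]
tool_rot: [-0.0, 0.743, -0.669, -0.0]
contact_force: [-0.2, 0.5, 0.2]
gripper_width: 0.207
grasp_force: 16.5
```

Run:
```python
from h import *
print(to([.4830,-.2205,.0412],np.deg2rad(-174.1)), pose()[0],state()['grasp_force'])
```

```text
(array([0.0048, 0.0015, 0.1846]), array([0.0001, 0.0002, 0.0006])) [ 0.4835152  -0.21804035  0.13348783] 16.473882794380188
```

>>> jog_arm(motion="20.4 0.0048 0.001 0 0 0 0; 20.4 0.0048 0.001 0.03 0 0 0; 20.4 0.0048 0.001 0.07 0 0 0; 20.4 0.0048 0.001 0.11 0 0 0; 20.4 0.0048 0.001 0.11 0 0 0")

```text
time: 17.15
tool_pos: [0.481, -0.2199, 0.0748]
tool_rot: [0.0, 0.743, -0.67, -0.003]
contact_force: [-0.2, -0.3, -1.0]
gripper_width: 0.21
grasp_force: 16.5
```

Run:
```python
from h import *
print(to([.4830,-.2205,.0412],np.deg2rad(-174.1)), pose()[0],state()['contact_force'])
```

```text
(array([ 0.0019, -0.0042,  0.0672]), array([ 0.0033,  0.0027, -0.    ])) [ 0.48101091 -0.21987132  0.07482313] [-0.19629139 -0.30472095 -1.00457099]
```

>>> jog_arm(motion="20.4 0 0 0 0 0 0; 20.4 0 0 0 0 0 0; 20.4 0 0 0 0 0 0; 20.4 0 0 0 0 0 0; 20.4 0 0 0 0 0 0")

```text
time: 17.77
tool_pos: [0.4832, -0.2212, 0.0784]
tool_rot: [-0.0, 0.743, -0.67, 0.0]
contact_force: [-0.0, -0.8, 0.7]
gripper_width: 0.208
grasp_force: 16.5
```

Run:
```python
from h import *
print(to([.4830,-.2205,.0412],np.deg2rad(-174.1)), pose()[0],state()['contact_force'])
```

```text
(array([-0.0015,  0.0003,  0.0745]), array([-0.0002, -0.0002,  0.0001])) [ 0.48322905 -0.22123427  0.0784441 ] [-0.00404534 -0.84796917  0.69527544]
```

Settled within 1 mm. Lowering slowly.

>>> jog_arm(motion="20.4 -0.001 0 0.015 0 0 0; 20.4 -0.001 0 0.03 0 0 0; 20.4 -0.001 0 0.045 0 0 0; 20.4 -0.001 0 0.058 0 0 0; 20.4 -0.001 0 0.066 0 0 0")

```text
time: 18.4
tool_pos: [0.4828, -0.2205, 0.0445]
tool_rot: [0.0, 0.743, -0.67, -0.0]
contact_force: [0.4, 0.3, -1.0]
gripper_width: 0.208
grasp_force: 16.5
```

>>> jog_arm(motion="20.4 0 0 0.003 0 0 0; 20.4 0 0 0.006 0 0 0; 20.4 0 0 0.008 0 0 0; 20.4 0 0 0.008 0 0 0; 20.4 0 0 0.008 0 0 0")

```text
time: 19.02
tool_pos: [0.4832, -0.2207, 0.0414]
tool_rot: [-0.0, 0.743, -0.67, 0.0]
contact_force: [0.1, 0.3, -0.7]
gripper_width: 0.203
grasp_force: 16.5
```

>>> jog_arm(motion="20.4 0 0 0.0005 0 0 0; 20.4 0 0 0.001 0 0 0; 20.4 0 0 0.0015 0 0 0; 20.4 0 0 0.002 0 0 0; 20.4 0 0 0.002 0 0 0")

```text
time: 19.65
tool_pos: [0.4833, -0.2208, 0.0408]
tool_rot: [-0.0, 0.743, -0.67, 0.0]
contact_force: [-1.8, 0.9, 5.6]
gripper_width: 0.212
grasp_force: 17.3
```

Seated (5.6 N upward). Release and retreat.

>>> jog_arm(motion="22 0 0 0 0 0 0; 26 0 0 0 0 0 0; 35 0 0 0 0 0 0; 50 0 0 0 0 0 0; 50 0 0 0 0 0 0")

```text
time: 20.27
tool_pos: [0.4831, -0.2207, 0.0402]
tool_rot: [0.0, 0.743, -0.67, -0.0]
contact_force: [-0.4, -0.2, 0.7]
gripper_width: 0.499
grasp_force: 0.0
```

>>> jog_arm(motion="50 0 0 -0.06 0 0 0; 50 0 0 -0.16 0 0 0; 50 0 0 -0.26 0 0 0; 50 0 0 -0.36 0 0 0; 50 0 0 -0.42 0 0 0")

```text
time: 20.9
tool_pos: [0.4838, -0.2211, 0.2538]
tool_rot: [-0.0, 0.743, -0.67, 0.002]
contact_force: [0.8, 0.4, -0.4]
gripper_width: 0.498
grasp_force: 0.0
```

Run:
```python
from h import *
print(pose()[0],state()['joint_pos'])
f=grab_frame("wrist");cv2.imwrite("pics/w5.png",f["color"][:,:,::-1]);P=cloud(f)
x,y,z=P[...,0],P[...,1],P[...,2]
m=(abs(x-.483)<.022)&(abs(y+.2205)<.034)&(z>.055)&(z<.08)
r=cv2.minAreaRect(P[m][:,:2].astype(np.float32)*1000);print(m.sum(),r,np.nanpercentile(z[m],[5,50,95]))
a=np.deg2rad(5.9);Rb=np.array([[np.cos(a),-np.sin(a)],[np.sin(a),np.cos(a)]])
print("hinge",Rb@[-.034,.0385]+[.483,-.2205],"closed grip",Rb@[-.034,-.0485]+[.483,-.2205])
for c in ["scene","top"]:
    grab_frame(c)
    print([(round(float(d["p"]),2),np.round(d["at"],4).tolist()) for d in place_of(c,"latch_grip")][:3])
f=grab_frame("top");P=cloud(f)
g=(abs(P[...,0]-.44)<.04)&(abs(P[...,1]+.13)<.02)&(P[...,2]>.12)&(P[...,2]<.16)
q=P[g];q=q[q[:,0]<.458];print(len(q),q.mean(0))
if len(q): print(q[::3].round(4).tolist())
```

```text
[ 0.48384988 -0.22114574  0.25380736] [-5.68633258e-01 -1.87064627e-01  1.80388131e+00 -6.58610222e-06
  1.52033514e+00  2.46980394e+00]
1273 ((481.7869873046875, -218.62734985351562), (17.597633361816406, 66.00157165527344), 6.216495990753174) [0.06697513 0.07134104 0.07298575]
hinge [ 0.44522259 -0.18569889] closed grip [ 0.45416554 -0.27223803]
[(0.59, [0.4382, -0.1282, 0.1441])]
[(0.59, [0.4477, -0.4574, 0.0792]), (0.47, [0.4403, -0.13, 0.1453])]
84 [ 0.43696382 -0.12976371  0.15065674]
[[0.4565, -0.1236, 0.1472], [0.4565, -0.1299, 0.1541], [0.4542, -0.1257, 0.1503], [0.4543, -0.1326, 0.1469], [0.452, -0.1282, 0.1451], [0.4497, -0.1255, 0.1532], [0.4498, -0.1323, 0.153], [0.4475, -0.1301, 0.1519], [0.4453, -0.1277, 0.1556], [0.443, -0.1259, 0.1466], [0.4431, -0.1322, 0.1547], [0.4408, -0.1301, 0.153], [0.4385, -0.1281, 0.1495], [0.4363, -0.1256, 0.1537], [0.4363, -0.1325, 0.1506], [0.434, -0.128, 0.1503], [0.4341, -0.1346, 0.1525], [0.4318, -0.1303, 0.1497], [0.4295, -0.1259, 0.1487], [0.4296, -0.1325, 0.1521], [0.4273, -0.1304, 0.1493], [0.425, -0.1259, 0.1502], [0.4252, -0.1322, 0.1567], [0.4228, -0.1259, 0.149], [0.4229, -0.1325, 0.1515], [0.4205, -0.126, 0.1484], [0.4206, -0.1327, 0.1498], [0.4184, -0.1302, 0.1532]]
```

View pics/w5.png

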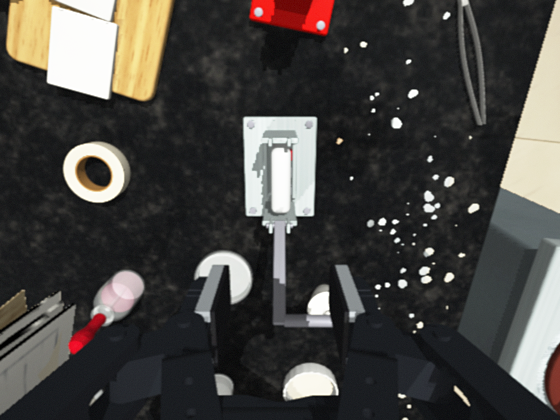

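Wrist view: timer seated between the cheeks (282,175), level, its top at about 72 mm; latch bar (280,260) with the grip rod to the right at (310,320). Now turn the hand 90° and go over the grip.

Run:
```python
from h import *
print(to([.4395,-.130,.25],np.deg2rad(-84.1)))
```

```text
(array([-0.1882,  0.0665, -0.0035]), array([ 3.0000e-04,  2.6000e-03, -1.0471e+00]))
```

>>> jog_arm(motion="50 -0.05 0.015 0 0 0 -0.12; 50 -0.1 0.03 0 0 0 -0.24; 50 -0.15 0.05 0 0 0 -0.36; 50 -0.188 0.066 0 0 0 -0.48; 50 -0.188 0.066 0 0 0 -0.6")

```text
time: 21.82
tool_pos: [0.4393, -0.1291, 0.2479]
tool_rot: [-0.0, 0.961, -0.277, -0.002]
contact_force: [0.3, -0.1, 0.5]
gripper_width: 0.497
grasp_force: 0.0
```

>>> jog_arm(motion="50 0 0 0 0 0 -0.12; 50 0 0 0 0 0 -0.24; 50 0 0 0 0 0 -0.36; 50 0 0 0 0 0 -0.447; 50 0 0 0 0 0 -0.447")

```text
time: 22.45
tool_pos: [0.4398, -0.1302, 0.2482]
tool_rot: [-0.001, 0.999, 0.051, -0.002]
contact_force: [0.2, 0.4, -0.4]
gripper_width: 0.501
grasp_force: 0.0
```

Run:
```python
from h import *
print(pose()[0],to([.4395,-.130,.1265],np.deg2rad(-84.1)))
f=grab_frame("wrist");P=cloud(f)
print([(round(float(d["p"]),2),np.round(d["at"],4).tolist()) for d in place_of("wrist","latch_grip")][:3])
q=P[(abs(P[...,0]-.44)<.016)&(abs(P[...,1]+.13)<.03)&(P[...,2]>.12)&(P[...,2]<.16)];print(len(q))
if len(q): print(np.percentile(q,[3,50,97],axis=0).round(4))
```

```text
[ 0.43984519 -0.1302061   0.24818499] (array([ 1.000e-04, -0.000e+00,  2.434e-01]), array([-0.0012,  0.002 , -0.0012]))
[(0.64, [0.4432, -0.1297, 0.1445])]
618
[[ 0.4247 -0.135   0.1463]
 [ 0.4402 -0.1297  0.1498]
 [ 0.4549 -0.1245  0.1515]]
```

>>> jog_arm(motion="50 0 0 0.08 0 0 0; 50 0 0 0.16 0 0 0; 50 0 0 0.22 0 0 0; 40 0 0 0.243 0 0 0; 30 0 0 0.243 0 0 0")

```text
time: 23.18
tool_pos: [0.4403, -0.1304, 0.1282]
tool_rot: [-0.0, 0.999, 0.051, -0.001]
contact_force: [-0.2, 0.0, 1.1]
gripper_width: 0.296
grasp_force: 0.0
```

>>> jog_arm(motion="22 0 0 0 0 0 0; 16 0 0 0 0 0 0; 13 0 0 0 0 0 0; 12 0 0 0 0 0 0; 11 0 0 0 0 0 0")

```text
time: 23.8
tool_pos: [0.441, -0.1303, 0.1293]
tool_rot: [-0.0, 0.999, 0.051, 0.0]
contact_force: [-0.3, 3.7, 3.8]
gripper_width: 0.113
grasp_force: 8.2
```

>>> jog_arm(motion="11 0 0 0 0 0 0; 11 0 0 0 0 0 0; 10.8 0 0 0 0 0 0; 10.6 0 0 0 0 0 0; 10.6 0 0 0 0 0 0")

```text
time: 24.42
tool_pos: [0.4409, -0.1303, 0.1293]
tool_rot: [-0.0, 0.999, 0.051, 0.0]
contact_force: [-0.3, 5.1, 5.7]
gripper_width: 0.11
grasp_force: 13.7
```

Run:
```python
from h import *
p,r=pose();print(p,state()['grasp_force'])
# arc waypoints in tool axes, start angle from measured grip (TCP + 19mm up)
h=np.array([.4452,-.1857,.079]);a=np.deg2rad(5.9);e=np.array([np.sin(a),-np.cos(a),0]);z=np.array([0,0,1.])
g=p+[0,0,.019];d=g-h;th=np.arctan2(d@z,d@e);rr=np.hypot(d@z,d@e);print(th,rr)
for t in np.linspace(th,0,16): 
    q=h+.087*(np.cos(t)*e+np.sin(t)*z); print(round(t,2),np.round(r.inv().apply(q-(h+.087*(np.cos(th)*e+np.sin(th)*z)))/.5,4))
```

```text
[ 0.44093379 -0.13032218  0.12932168] 13.701309710741043
2.2461145994587803 0.08881610013448163
2.25 [0. 0. 0.]
2.1 [ 0.      0.0215 -0.0147]
1.95 [ 0.      0.0449 -0.0261]
1.8 [ 0.      0.0698 -0.0338]
1.65 [ 0.      0.0955 -0.0377]
1.5 [ 0.      0.1215 -0.0378]
1.35 [ 0.      0.1473 -0.034 ]
1.2 [ 0.      0.1721 -0.0263]
1.05 [ 0.      0.1956 -0.0151]
0.9 [ 0.      0.2171 -0.0004]
0.75 [0.     0.2363 0.0172]
0.6 [-0.      0.2525  0.0376]
0.45 [-0.      0.2655  0.0601]
0.3 [-1.000e-04  2.751e-01  8.430e-02]
0.15 [-1.000e-04  2.809e-01  1.097e-01]
0.0 [-1.000e-04  2.828e-01  1.357e-01]
```

>>> jog_arm(motion="10.2 0 0 0 0 0 0; 10.2 0 0.0105 -0.008 0 0 0; 10.2 0 0.0215 -0.0147 0 0 0; 10.2 0 0.0449 -0.0261 0 0 0; 10.2 0 0.0698 -0.0338 0 0 0")

```text
time: 25.05
tool_pos: [0.4445, -0.1656, 0.146]
tool_rot: [0.0, 0.999, 0.052, 0.0]
contact_force: [2.8, 3.2, -1.5]
gripper_width: 0.105
grasp_force: 19.2
```

>>> jog_arm(motion="10.2 0 0.0257 -0.0039 0 0 0; 10.2 0 0.0517 -0.004 0 0 0; 10.2 0 0.0775 -0.0002 0 0 0; 10.2 0 0.1023 0.0075 0 0 0; 10.2 0 0.1258 0.0187 0 0 0")

```text
time: 25.68
tool_pos: [0.4506, -0.2288, 0.1358]
tool_rot: [0.0, 0.999, 0.051, -0.0]
contact_force: [1.8, 0.3, 2.5]
gripper_width: 0.108
grasp_force: 19.8
```

Run:
```python
from h import *
p,r=pose();print(p,state()['grasp_force'],state()['contact_force'])
h=np.array([.4452,-.1857,.079]);a=np.deg2rad(5.9);e=np.array([np.sin(a),-np.cos(a),0]);z=np.array([0,0,1.])
d=p+[0,0,.019]-h;print(np.arctan2(d@z,d@e),np.hypot(d@z,d@e))
grab_frame("top");print([(round(float(d["p"]),2),np.round(d["at"],4).tolist()) for d in place_of("top","latch_grip")][:3])
grab_frame("scene");print([(round(float(d["p"]),2),np.round(d["at"],4).tolist()) for d in place_of("scene","latch_grip")][:3])
for t in np.linspace(1.05,0,8): print(round(t,2),np.round(r.inv().apply(.087*((np.cos(t)-np.cos(1.05))*e+(np.sin(t)-np.sin(1.05))*z))/.5,4))
```

```text
[ 0.45055106 -0.22876954  0.13576822] 19.787098467350006 [1.81930428 0.33129761 2.50456315]
1.0507023944508345 0.08731346220284265
[(0.48, [0.4467, -0.4552, 0.0804])]
[(0.7, [0.4495, -0.2308, 0.152])]
1.05 [0. 0. 0.]
0.9 [0.     0.0216 0.0146]
0.75 [0.     0.0407 0.0323]
0.6 [0.     0.057  0.0527]
0.45 [0.     0.0701 0.0752]
0.3 [0.0001 0.0797 0.0995]
0.15 [1.000e-04 8.550e-02 1.249e-01]
0.0 [1.000e-04 8.740e-02 1.509e-01]
```

Grip follows exactly on the arc. Continue down.

>>> jog_arm(motion="10.2 0 0.0216 0.0146 0 0 0; 10.2 0 0.0407 0.0323 0 0 0; 10.2 0 0.057 0.0527 0 0 0; 10.2 0 0.0701 0.0752 0 0 0; 10.2 0 0.0797 0.0995 0 0 0")

```text
time: 26.5
tool_pos: [0.4545, -0.2677, 0.0854]
tool_rot: [-0.0, 0.999, 0.051, -0.0]
contact_force: [0.1, 2.2, 1.0]
gripper_width: 0.105
grasp_force: 20.3
```

>>> jog_arm(motion="10.2 0 0.0035 0.0125 0 0 0; 10.2 0 0.0058 0.0254 0 0 0; 10.2 0 0.007 0.038 0 0 0; 10.2 0 0.0077 0.0514 0 0 0; 10.2 0 0.0077 0.0514 0 0 0")

```text
time: 27.12
tool_pos: [0.4549, -0.2717, 0.0603]
tool_rot: [0.0, 0.999, 0.051, -0.0]
contact_force: [-0.0, -2.2, -0.9]
gripper_width: 0.104
grasp_force: 20.6
```

>>> jog_arm(motion="10.2 0 0 0.001 0 0 0; 10.2 0 0 0.003 0 0 0; 10.2 0 0 0.005 0 0 0; 10.2 0 0 0.005 0 0 0; 10.2 0 0 0.005 0 0 0")

```text
time: 27.75
tool_pos: [0.455, -0.2717, 0.0585]
tool_rot: [0.0, 0.999, 0.051, -0.0]
contact_force: [-2.6, -4.3, 1.8]
gripper_width: 0.108
grasp_force: 20.8
```

>>> jog_arm(motion="10.2 0 0 0.002 0 0 0; 10.2 0 0 0.004 0 0 0; 10.2 0 0 0.006 0 0 0; 10.2 0 0 0.006 0 0 0; 10.2 0 0 0.006 0 0 0")

```text
time: 28.38
tool_pos: [0.4552, -0.2718, 0.0573]
tool_rot: [0.0, 0.999, 0.051, -0.0]
contact_force: [-7.1, -0.4, 11.8]
gripper_width: 0.106
grasp_force: 21.7
```

Against the stop with 12 N. Release, lift and check.

>>> jog_arm(motion="12 0 0 0 0 0 0; 15 0 0 0 0 0 0; 25 0 0 0 0 0 0; 40 0 0 0 0 0 0; 40 0 0 0 0 0 0")

```text
time: 29.0
tool_pos: [0.455, -0.2711, 0.0551]
tool_rot: [-0.0, 0.999, 0.051, -0.0]
contact_force: [0.7, -0.0, 0.8]
gripper_width: 0.4
grasp_force: 0.0
```

>>> jog_arm(motion="40 0 0 -0.06 0 0 0; 40 0 0 -0.14 0 0 0; 40 -0.05 0 -0.24 0 0 0; 40 -0.1 0 -0.34 0 0 0; 40 -0.12 0 -0.36 0 0 0")

```text
time: 29.62
tool_pos: [0.3961, -0.2789, 0.2401]
tool_rot: [0.003, 0.999, 0.051, 0.003]
contact_force: [1.0, 0.9, -0.2]
gripper_width: 0.4
grasp_force: 0.0
```

Run:
```python
from h import *
f=grab_frame("wrist");P=cloud(f);cv2.imwrite("pics/w6.png",f["color"][:,:,::-1])
print([(round(float(d["p"]),2),np.round(d["at"],4).tolist()) for d in place_of("wrist","latch_grip")][:3])
a=np.deg2rad(5.9);Rb=np.array([[np.cos(a),-np.sin(a)],[np.sin(a),np.cos(a)]])
q=P.reshape(-1,3).copy();q=q[np.isfinite(q[:,0])];q[:,:2]=(q[:,:2]-[.483,-.2205])@Rb
for y0 in range(-50,45,10):
    m=(abs(q[:,0])<.004)&(abs(q[:,1]*1e3-y0)<5)&(q[:,2]>.05)&(q[:,2]<.12)
    if m.any(): print(y0,m.sum(),np.percentile(q[m,2],[10,50,90]).round(4))
grab_frame("top")
for t in ["weighing","crucible","dish","cap","dropper","tape"]: print(t,[np.round(d["at"],3).tolist() for d in place_of("top",t)][:1])
```

```text
[(0.81, [0.4448, -0.4536, 0.079]), (0.72, [0.4561, -0.2716, 0.0786])]
-50 88 [0.0812 0.0821 0.083 ]
-40 143 [0.0811 0.0819 0.0829]
-30 141 [0.081  0.0819 0.0827]
-20 141 [0.0811 0.0821 0.0828]
-10 144 [0.0811 0.0819 0.083 ]
0 142 [0.0811 0.0821 0.083 ]
10 141 [0.0812 0.0819 0.0829]
20 144 [0.0813 0.0821 0.0831]
30 143 [0.0813 0.0821 0.0829]
40 104 [0.081 0.082 0.083]
weighing [[0.537, 0.088, 0.002]]
crucible [[0.41, -0.072, 0.005]]
dish [[0.536, -0.083, -0.005]]
cap [[0.414, 0.075, -0.001]]
dropper [[0.654, -0.059, -0.004]]
tape [[0.683, -0.197, 0.001]]
```

View pics/w6.png

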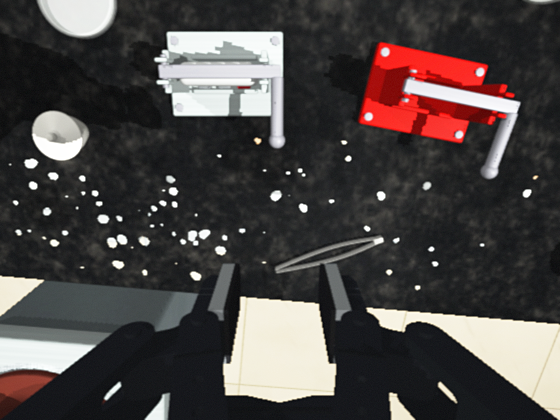

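The latch bar lies dead level (top at 82 mm along its whole length, wrist view (220,70)) over the seated timer, the grip is at its closed place, (278,140), and the bystanders have not moved.

```bash
python3 -c "
from plant import *
print(job_done())"
```

```text
the job is handed in; nothing more can be done
None
```

The timer is seated in the bracket with its display to the front and the latch is swung home in its catch. I handed the job in at about 30 s; timer grip readings stayed at or below 19.1 N and the other things measured where they stood before.

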